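# Snap the hook peg home and tug-test it

## Task

Lift the chrome hook peg out of the square toothbrush block and press it straight down into the round snap socket until it clicks fully home, collar on the socket. Then tug it straight up at a steady 10 N or so for about a second to prove that it is held, and let go of it, leaving it upright and fully home. Never push or pull it against the socket with more than about 20 N, and leave everything else on the sill where it is.

Things in the scene. Friction and masses are not known exactly. Their poses are not given: they have to be found in the camera images.
- peg: chrome hook peg, about 220 g, upright in the holder, collar resting on the holder's top. Origin: centre of the underside of its collar (33 mm across, 4 mm thick), which is the seating face; z up along the peg. A hook of 7 mm bar leaves the barrel at z = 37 mm along +x, reaches 40 mm from the axis and turns up to z = 55 mm.
- peg_grip (a point): where to grip the peg: on its axis, 30 mm above its origin, on the round barrel 22 mm across that runs from 4 to 50 mm above the origin. Fingers go on the peg's +y and -y sides (the hook points to +x), tips above the collar.
- peg_tip (a point): lower end of the peg's snap tail, on its axis, 36 mm below its origin. The tail is a cone 8 mm across at the tip widening to 20 mm at 12 mm from the tip, then steps in to a 10 mm waist, then a 20 mm neck under the collar.
- holder: square white ceramic toothbrush block, 74 x 74 x 45 mm, fixed to the sill, with one plain hole 27 mm across and 38 mm deep in its top; the peg is parked loosely in it. Origin: centre of its underside, z up.
- foot: round black rubber foot, 72 mm across, fixed to the sill, on which the snap socket stands. Origin: centre of its underside on the sill, z up.
- socket (a joint): vertical give of the round white plastic snap socket (66 mm across, its top 48 mm above the sill, bore 24 mm across right through) on its rubber foot: 0 at rest, positive when pulled up, negative when pushed down, in m; about 1 mm per 7 N. Four sprung, greased balls in the bore, 10 to 16 mm below the top, snap into the waist of the peg's tail; the peg may have any yaw.
- socket_mouth (a point): centre of the bore's mouth, in the flat top; peg origin here = fully home. Going in, the balls resist from 24 to 18 mm above home on; the push climbs to about 15 N, then they snap in and the peg runs down until the collar stops hard. Home, it has free play upward, 1.5 to 7 mm, unknown beforehand; then the pull climbs about 5 N per mm lifted; above 30 N it tears out.
- tumbler: green glass tumbler, 68 mm wide, 95 mm tall, loose bystander. Origin: centre of its underside.
- pot: round white ceramic pot with a twist lid (bar grip on top), 82 mm wide, 70 mm tall, loose bystander. Origin: centre of its underside.
- comb: black comb lying flat, 150 x 30 x 5 mm, loose bystander. Origin: centre of its underside.
- clip: aluminium hair clip lying flat, 62 x 12 x 10 mm, loose bystander. Origin: centre of its underside.
- soap: clear plastic soap bottle with a white cap, 54 mm wide, 150 mm tall, loose bystander. Origin: centre of its underside.
- mug: white ceramic mug with a handle, 76 mm wide, 85 mm tall, loose bystander. Origin: centre of its underside.
- nailbrush: wooden nail brush, 85 x 40 x 30 mm, loose bystander. Origin: centre of its underside.
Things that resemble listed ones, but are neither listed nor needed, are in the scene too. Leave any turquoise look-alike of the peg alone. Leave any blue look-alike of the foot alone.

How it is judged:
On the way, in this order (a step that is already met when the one before it is completed fails the run):
1. the peg is fully home in the socket: collar within 1.5 mm of the socket's top, upright, on its axis (z of peg in the frame of socket_mouth between -0.0025 and 0.0015 m and horizontal distance between peg and socket_mouth below 0.004 m and angle between peg's own z axis and vertical below 0.09 rad), for 0.2 s.
2. the peg is tugged up against its catch with 6.5 to 14.5 N (the socket's rubber foot gives 0.93 to 2.07 mm upward) for 0.5 s, without coming out (value of joint socket between 0.00093 and 0.00207 m and z of peg in the frame of socket_mouth between 0.001 and 0.012 m and angle between peg's own z axis and vertical below 0.09 rad), for 0.5 s.
At the end, for the whole second after the job is handed in: the peg stands fully home in the snap socket (its origin within 4 mm of the mouth's axis, from 2.5 mm below to 1.5 mm above the mouth, tilt under 0.09 rad), at rest (under 10 mm/s) and released (all of step 1 and contact force between the fingers and peg below 0.05 N and linear speed of peg below 0.01 m/s); the robot touches nothing.
It fails at once if the socket is pushed or pulled with more than 22 N (its foot gives more than 3.14 mm) (value of joint socket above 0.00314 m or value of joint socket below -0.00314 m).
It fails at once if a bystander is moved by more than 20 mm (distance of any of tumbler, pot, comb, clip, soap, mug, nailbrush from where it was at the start of the episode above 0.02 m).
It also fails if it takes over 72 s, if anything falls off the work surface, if the arm or the gripper's body presses on something with over 40 N, if the wrist force passes 120 N, or if a joint passes its speed limit or range.

## Robot

A 6-joint arm with a two-finger parallel gripper is mounted at the origin on the work surface. World frame = base frame: x ahead of the robot, y to its left, z up, the work surface at z = 0. Lengths are in m, angles in rad, forces in N, time in s.
With the tool pointing down it reaches from about 0.35 to 0.775 m from the base axis. Payload 7.3 kg.
Tool frame: the origin (TCP) lies at the centre of the arm's flange, where the gripper is bolted on; the fingertips stand 178 mm ahead of it and the grasp point (between the pads) lies 159 mm ahead of it; z points along the fingers, y is the line along which they close (so a half turn about z gives the same grasp; the last joint's range is limited). The gripper opens to 92 mm and grips with 3 to 60 N. Pads are 19 mm wide; open, the fingers measure 130 mm over their backs; the gripper's body (75 mm by 190 mm) begins 47 mm behind the grasp point.
Start: joints at [1.049, 0.342, 1.524, -0, 1.275, -0.146], TCP at [0.193, 0.488, 0.405] pointing down, gripper open.
Joint ranges: [-2.53, 2.53], [-0.77, 2.02], [0.04, 2.7], [-1, 4.14], [0.28, 2.66], [-3.11, 3.11]. Speed limits (rad/s): [2.57, 2.57, 3.14, 3.14, 3.14, 3.14].

## Interface

Orientations are given as [roll, pitch, yaw] about the fixed x, y, z axes, in that order (R = Rz(yaw) Ry(pitch) Rx(roll)).
In Python, from cell import robot gives the robot as it stands.
- The arm moves only by the shell command python3 -m pendant [OPENING] [FORCE], which reads ROWS from standard input. ROWS is a JSON list of rows, 1 to 8 of them, each an object with the fields x, y, z (the shift in normalised numbers (1 is 80 cm)), rx, ry, rz (a rotation vector in parts of the range, where 1.0 means pi/2 rad); a field left out counts as zero; each row shifts and turns the commanded pose from where the row before left it, along the tool's axes as they then stand; what a row does not reach is not made up. A row lasts 1/12 s, in which the tool goes at most 0.0417 m and 0.125 rad, less where a joint would pass 70% of its speed; a pose out of reach is approached as far as the arm can. OPENING is the finger opening in m, set as the command begins (- or left out keeps the last). The fingers move at their own pace and stop on an object; FORCE is the grip in N (left out, the last holds). Time passes only in rows, so rows that do not move let the fingers close. It prints the time, the measured TCP pose, the force, the opening and the grip force at its end. Shift and turn numbers lie between -1 and 1, and a call with a number outside is refused. Input that does not fit is refused with a message, and nothing moves.
- robot.observe(): the state, without advancing time (a new reading comes with each control period).
- robot.read_camera(name): name is "scene" or "side" or "wrist"; returns a dict with "image" (400x640x3 uint8, red, green, blue), "fx", "fy", "cx", "cy" (pixels), "pose" (4x4, takes a point from camera to world coordinates). Camera axes: x right, y down, z forward; pixel columns grow to the right and rows downward; lengths in m; the calibration is good to about 2 mm. A picture is of the moment at which its call begins. There is no depth.
- robot.hand_in(): hands the job in; it is judged then, once.
The state is a dict: "time": time; "qpos": joint angles; "qvel": joint speeds; "joint_efforts": joint torques, N m; "tool_pos": TCP position; "tool_rot": TCP orientation; "contact_force": force on the tool from outside, world axes, zero at the start; "torque": the same for the moment, N m; "opening": finger opening in m; "grip_force": force on a finger pad.
Only numpy, scipy, OpenCV 4.12 (cv2) and the standard library are available. Lean on these libraries where they do the work, as an engineer would, in place of code of your own. Each camera call takes 0.05 s, during which the arm holds its last target. There are 200 camera calls.

## Working session

There is one attempt and no reset: what is moved stays moved. The work goes in short steps, Python scripts to look and compute and a shell command to move; the robot and the scene stay as the last step left them, time stands still between calls to the robot, and variables do not carry over. Pictures are saved under pics/ and viewed, at most 10 in all, crops included, and the job is handed in when it is done.

```bash
mkdir -p pics; python3 - <<'E'
from cell import robot
import cv2,numpy as np
for n in["scene","side"]:
    c=robot.read_camera(n);cv2.imwrite(f"pics/{n}0.png",c["image"][:,:,::-1]);np.save(n+"pose.npy",c["pose"]);print(n,c["fx"],c["fy"],c["cx"],c["cy"],np.round(c["pose"],4).tolist())
print(robot.observe())
E
```

```text
scene 460.23579516419284 460.23579516419284 312.8118981698615 202.38920418964292 [[0.682, 0.437, -0.5864, 1.2261], [0.7313, -0.4012, 0.5515, -0.6012], [0.0057, -0.805, -0.5932, 0.7591], [0.0, 0.0, 0.0, 1.0]]
side 435.1411235757771 435.1411235757771 327.9681837077733 197.00631011061628 [[0.8273, -0.3698, 0.4229, 0.0875], [-0.5615, -0.5214, 0.6426, -0.6666], [-0.0171, -0.769, -0.639, 0.7524], [0.0, 0.0, 0.0, 1.0]]
{'time': 0.1, 'qpos': array([ 1.04901284e+00,  3.42678816e-01,  1.52490420e+00, -8.00360505e-07,
        1.27542400e+00, -1.45998812e-01]), 'qvel': array([-1.81974018e-03, -2.13987474e-03, -1.17918614e-03, -5.18618388e-04,
        9.66332890e-05, -2.78566533e-04]), 'joint_efforts': array([ 2.36123364e-03, -4.32009172e+01, -2.44694817e+01,  7.20242411e-02,
        5.25899953e-02, -3.07190032e-05]), 'tool_pos': array([0.19259785, 0.48827414, 0.40410695]), 'tool_rot': array([-3.14019323e+00, -2.05004836e-04,  2.76580807e+00]), 'contact_force': array([-0.09911258,  0.23700188, -0.73788314]), 'torque': array([ 0.02089532, -0.04523077, -0.01270514]), 'grip_force': 0.0, 'opening': 0.09224835402150787}
```

View pics/scene0.png

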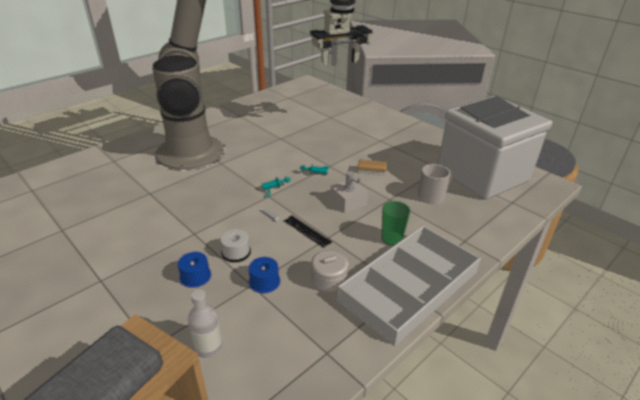

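View pics/side0.png

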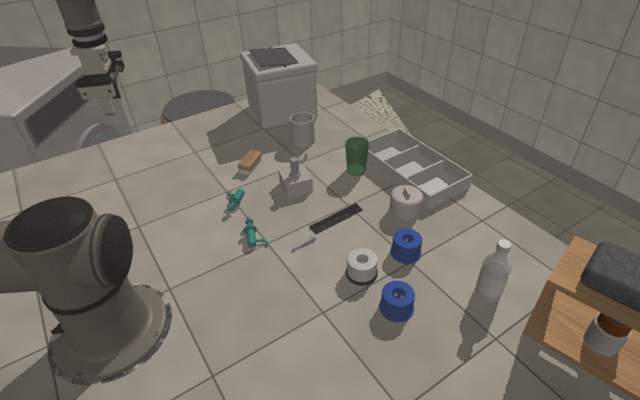

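The scene view shows the peg in its holder at about (349,185) and the white socket on its black foot at (235,243). In the side view they are at (295,175) and (362,264). I'll enlarge all four.

```bash
python3 - <<'E'
import cv2,numpy as np
def crop(n,u,v):
    im=cv2.imread(f"pics/{n}0.png")[v:v+50,u:u+66]
    im=cv2.resize(im,None,fx=6,fy=6,interpolation=cv2.INTER_CUBIC)
    for k in range(0,66,10):cv2.putText(im,str(u+k),(k*6,8),0,.3,(0,0,255));cv2.line(im,(k*6,10),(k*6,16),(0,0,255))
    for k in range(0,50,10):cv2.putText(im,str(v+k),(0,k*6+4),0,.3,(0,0,255));cv2.line(im,(20,k*6),(26,k*6),(0,0,255))
    return im
a=np.vstack([np.hstack([crop("scene",315,163),crop("scene",202,220)]),np.hstack([crop("side",263,150),crop("side",330,240)])])
cv2.imwrite("pics/crop1.png",a)
E
```

```text
(no output)
```

View pics/crop1.png

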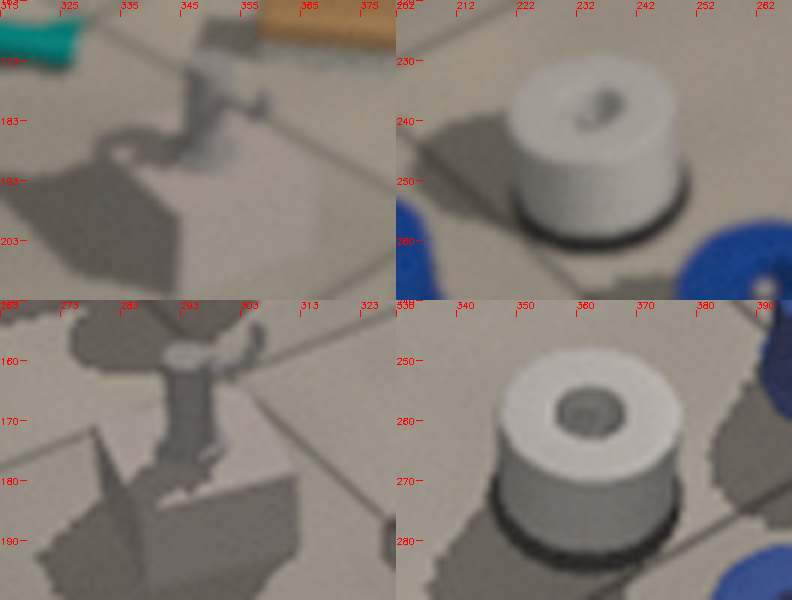

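Read-off (crop/6 + origin). Scene: peg top (350.3,173.3), hook tip (358.8,178.0), socket mouth (234.8,238). Side: peg top (294.2,159.3), hook tip (306,154), socket mouth (362.3,259).

```bash
cat > h.py <<'E'
import numpy as np
K={"scene":(460.236,312.812,202.389),"side":(435.141,327.968,197.006)}
P={n:np.load(n+"pose.npy") for n in K}
def ray(pose,k,uv):
    d=pose[:3,:3]@np.array([(uv[0]-k[1])/k[0],(uv[1]-k[2])/k[0],1]);return pose[:3,3],d/np.linalg.norm(d)
def tri(rays):
    A=sum(np.eye(3)-np.outer(d,d) for o,d in rays);b=sum((np.eye(3)-np.outer(d,d))@o for o,d in rays)
    x=np.linalg.solve(A,b);return x,[np.linalg.norm((np.eye(3)-np.outer(d,d))@(x-o)) for o,d in rays]
E
python3 - <<'E'
from h import *
for n,a,b in[("pegtop",(350.3,173.3),(294.2,159.3)),("hook",(358.8,178),(306,154)),("mouth",(234.8,238),(362.3,259))]:
    x,r=tri([ray(P["scene"],K["scene"],np.array(a)-.42),ray(P["side"],K["side"],np.array(b)-.42)])
    print(n,x.round(4),np.round(r,4),np.hypot(*x[:2]))
E
```

```text
pegtop [0.5386 0.1802 0.0937] [0.0005 0.0005] 0.5678981602429521
hook [0.5734 0.1757 0.0985] [0.0003 0.0003] 0.5996993105321761
mouth [ 0.4981 -0.1706  0.0455] [0.0005 0.0005] 0.5265212565908313
```

The manual's scale: shifts go in shares of 80 cm and turns go in shares of pi/2 rad. Converting my numbers, -0.03 m / 0.8 = -0.0375, -0.023 m / 0.8 = -0.0288, -0.1225 rad / 1.5708 = -0.078.

```bash
echo '[{"rz":-0.078},{"rz":-0.078},{"x":-0.0375,"y":-0.0288},{"x":-0.0375,"y":-0.0288},{"x":-0.0375,"y":-0.0288},{"x":-0.0375,"y":-0.0288},{"x":-0.0375,"y":-0.0288},{"x":-0.0375,"y":-0.0288}]' | python3 -m pendant 0.09 ; echo '[{"x":-0.0375,"y":-0.0288},{"x":-0.0375,"y":-0.0288},{"x":-0.0375,"y":-0.0288},{"x":-0.0375,"y":-0.0288},{"x":-0.025,"y":-0.025},{},{},{}]' | python3 -m pendant
python3 - <<'E'
from cell import robot
import cv2,numpy as np
from h import *
c=robot.read_camera("wrist");cv2.imwrite("pics/w1.png",c["image"][:,:,::-1]);np.savez("w1.npz",pose=c["pose"],k=(c["fx"],c["cx"],c["cy"]))
print(c["fx"],c["pose"].round(3).tolist(),robot.observe()["tool_pos"],robot.observe()["tool_rot"])
pa={"scene":[(198,350),(330,283),(434,200),(395,240)],"side":[(492,295),(404,212),(303,145),(357,172)]}
for n in pa:
  for uv in pa[n]:
    o,d=ray(P[n],K[n],uv);print(n,uv,(o-d*o[2]/d[2]).round(3)[:2])
E
```

```text
time: 0.77
tool_pos: [0.354, 0.3266, 0.4045]
tool_rot: [-3.141, -0.0, 3.011]
contact_force: [1.0, 0.8, -0.3]
opening: 0.0901
grip_force: 0.0
time: 1.43
tool_pos: [0.477, 0.199, 0.4044]
tool_rot: [3.142, -0.001, 3.01]
contact_force: [-1.7, 0.8, -0.1]
opening: 0.0902
grip_force: 0.0
322.06405240856947 [[0.131, 0.948, 0.291, 0.398], [0.991, -0.125, -0.038, 0.21], [0.0, 0.293, -0.956, 0.384], [0.0, 0.0, 0.0, 1.0]] [0.47668749 0.19938814 0.40451597] [ 3.14148013e+00 -8.64799532e-04  3.01144622e+00]
scene (198, 350) [ 0.677 -0.387]
scene (330, 283) [ 0.725 -0.075]
scene (434, 200) [0.697 0.363]
scene (395, 240) [0.731 0.148]
side (492, 295) [ 0.686 -0.378]
side (404, 212) [ 0.712 -0.074]
side (303, 145) [0.666 0.349]
side (357, 172) [0.718 0.135]
```

View pics/w1.png

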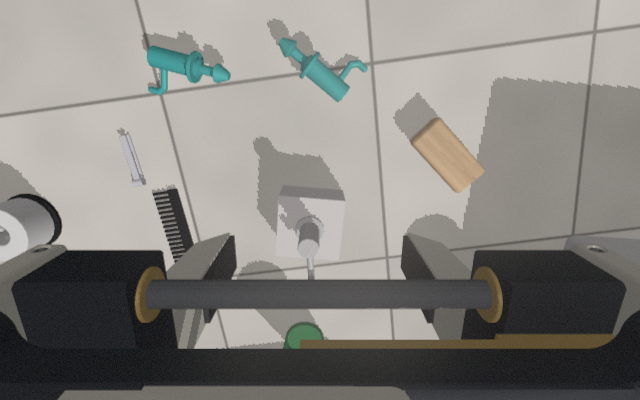

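The wrist view shows the peg at about (308,240) with its hook running down the image to about (312,278). The holder top is around (311,225). The tumbler is well clear at (303,338). I'll crop for detail.

```bash
python3 - <<'E'
import cv2
u,v=265,175
im=cv2.resize(cv2.imread("pics/w1.png")[v:v+110,u:u+100],None,fx=5,fy=5,interpolation=cv2.INTER_CUBIC)
for k in range(0,100,10):cv2.putText(im,str(u+k),(k*5,8),0,.3,(0,0,255));cv2.line(im,(k*5,10),(k*5,16),(0,0,255))
for k in range(0,110,10):cv2.putText(im,str(v+k),(0,k*5+4),0,.3,(0,0,255));cv2.line(im,(20,k*5),(26,k*5),(0,0,255))
cv2.imwrite("pics/crop2.png",im)
E
```

```text
(no output)
```

View pics/crop2.png

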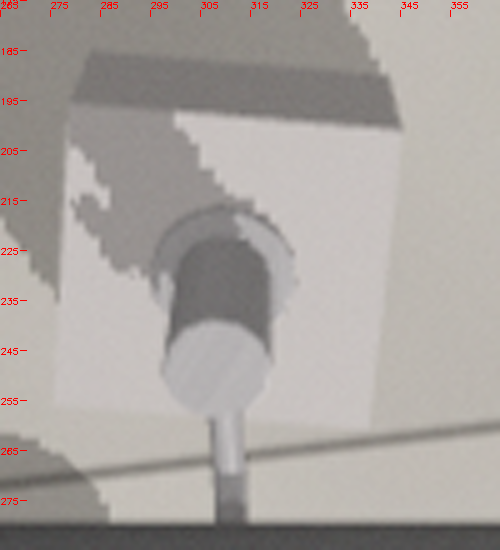

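```bash
python3 - <<'E'
from h import *
w=np.load("w1.npz");wp,wk=w["pose"],w["k"]
R=[ray(P["scene"],K["scene"],(349.9,172.9)),ray(P["side"],K["side"],(293.8,158.9)),ray(wp,wk,(307.8,248.4))]
x,r=tri(R);print(x.round(4),np.round(r,4))
at=lambda ry,z:(ry[0]+ry[1]*(z-ry[0][2])/ry[1][2]).round(4)
print("wrist top@.095",at(R[2],.095),"side",at(R[1],.095),"scene",at(R[0],.095))
a=at(ray(wp,wk,(310.6,268.6)),.084);b=at(ray(wp,wk,(310.8,276.6)),.084)
print("hook",a,b)
# collar edges left/right (v~232)
print("collar",at(ray(wp,wk,(309.3,231)),.049))
# holder corners
C=[at(ray(wp,wk,(265+u/5-.4,175+v/5-.4)),.045) for u,v in[(70,103),(402,130),(371,430),(54,408)]];print(C,np.mean(C,0))
E
```

```text
[0.5387 0.1806 0.0934] [0.0005 0.0007 0.0003]
wrist top@.095 [0.538  0.1811 0.095 ] side [0.5374 0.1776 0.095 ] scene [0.5395 0.1795 0.095 ]
hook [0.5668 0.1797 0.084 ] [0.5762 0.1786 0.084 ]
collar [0.5392 0.1812 0.049 ]
[array([0.4944, 0.1533, 0.045 ]), array([0.5101, 0.225 , 0.045 ]), array([0.5826, 0.2099, 0.045 ]), array([0.5673, 0.1372, 0.045 ])] [0.5386  0.18135 0.045  ]
```

Scaled: 0.04 m / 0.8 = 0.05, 0.03 m / 0.8 = 0.0375, -0.035 rad / 1.5708 = -0.0223.

```bash
echo '[{"x":-0.0395,"y":-0.0091,"rz":-0.0223},{"x":-0.0394,"y":-0.0091,"rz":-0.0223},{"z":0.05},{"z":0.05},{"z":0.0375},{},{}]' | python3 -m pendant
python3 - <<'E'
from cell import robot
from h import *
o=robot.observe();print(o["tool_pos"],o["tool_rot"],o["contact_force"]);np.save("f0.npy",o["contact_force"])
y=o["tool_rot"][2];d=np.array([.5388,.181])-o["tool_pos"][:2]
print("dx",d@[np.cos(y),np.sin(y)],"dy",d@[np.sin(y),-np.cos(y)],"dz",o["tool_pos"][2]-.234)
E
```

```text
time: 2.07
tool_pos: [0.5376, 0.1782, 0.2942]
tool_rot: [-3.141, -0.003, 3.083]
contact_force: [0.2, 0.0, 1.1]
opening: 0.0904
grip_force: 0.0
[0.53763345 0.17823574 0.2941729 ] [-3.14100356e+00 -3.05495704e-03  3.08260831e+00] [0.18605243 0.02714983 1.11348578]
dx -0.0010015677541200898 dy 0.002828222668429016 dz 0.06017290253318894
```

Scaled: 0.02 m / 0.8 = 0.025, 0.0028 m / 0.8 = 0.0035.

```bash
echo '[{"x":-0.0013,"y":0.0035,"z":0.025},{"z":0.025},{"z":0.025},{},{},{}]' | python3 -m pendant
echo '[{},{},{},{},{},{},{},{}]' | python3 -m pendant 0.0 50
```

```text
time: 2.57
tool_pos: [0.5403, 0.1804, 0.2374]
tool_rot: [3.14, 0.004, 3.081]
contact_force: [-0.7, -0.5, -0.3]
opening: 0.0901
grip_force: 0.0
time: 3.23
tool_pos: [0.5395, 0.1799, 0.2347]
tool_rot: [3.142, -0.0, 3.081]
contact_force: [0.1, -0.4, 0.4]
opening: 0.041
grip_force: 0.0
```

Scaled: -0.03 m / 0.8 = -0.0375, -0.02 m / 0.8 = -0.025.

```bash
echo '[{},{},{},{},{},{},{},{}]' | python3 -m pendant
echo '[{"z":-0.025},{"z":-0.0375},{"z":-0.0375},{"z":-0.025},{},{},{}]' | python3 -m pendant
```

```text
time: 3.9
tool_pos: [0.5395, 0.1799, 0.2347]
tool_rot: [3.141, -0.0, 3.081]
contact_force: [-0.1, 0.2, -1.9]
opening: 0.0214
grip_force: 50.0
time: 4.48
tool_pos: [0.539, 0.1797, 0.3333]
tool_rot: [-3.141, -0.002, 3.081]
contact_force: [-0.8, 0.6, -2.5]
opening: 0.0212
grip_force: 50.0
```

Scaled: -0.03 m / 0.8 = -0.0375, 0.01 m / 0.8 = 0.0125.

```bash
echo '[{"x":0.0125,"y":-0.0375},{"x":0.0125,"y":-0.0375},{"x":0.0125,"y":-0.0375},{"x":0.0125,"y":-0.0375},{"x":0.0125,"y":-0.0375},{"x":0.0125,"y":-0.0375},{"x":0.0125,"y":-0.0375},{"x":0.0125,"y":-0.0375}]' | python3 -m pendant
echo '[{"x":0.01,"y":-0.0375},{"y":-0.0375},{"y":-0.0375},{"y":-0.0325},{},{},{}]' | python3 -m pendant
python3 - <<'E'
from cell import robot
import cv2,numpy as np
for n in["wrist","scene","side"]:
    c=robot.read_camera(n);cv2.imwrite(f"pics/{n}2.png",c["image"][:,:,::-1])
    if n=="wrist":np.savez("w2.npz",pose=c["pose"],k=(c["fx"],c["cx"],c["cy"]))
o=robot.observe();print(o["tool_pos"],o["tool_rot"],o["contact_force"])
E
```

```text
time: 5.15
tool_pos: [0.4438, -0.0559, 0.333]
tool_rot: [3.141, -0.004, 3.081]
contact_force: [0.1, -0.9, -1.3]
opening: 0.021
grip_force: 50.0
time: 5.73
tool_pos: [0.4297, -0.1697, 0.3334]
tool_rot: [3.14, -0.003, 3.08]
contact_force: [0.9, 0.4, -3.0]
opening: 0.0213
grip_force: 50.0
[ 0.43005682 -0.16909852  0.33423617] [ 3.14079799e+00 -1.00583721e-03  3.08220004e+00] [-0.22471909 -0.37319425 -2.1925632 ]
```

View pics/wrist2.png

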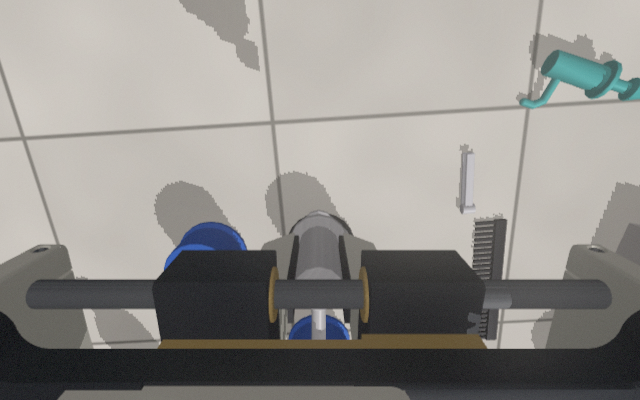

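The peg and fingers hide the socket, with only its rim showing at about (320,215). I'll back off and sideways and take two wrist views.

Scaled: 0.03 m / 0.8 = 0.0375, -0.025 m / 0.8 = -0.0313.

```bash
echo '[{"x":0.0313,"y":0.0375,"z":-0.0313},{"x":0.0313,"y":0.0375,"z":-0.0313},{},{},{},{}]' | python3 -m pendant
cat > snap.py <<'E'
import sys
from cell import robot
import cv2,numpy as np
c=robot.read_camera("wrist");n=sys.argv[1];cv2.imwrite(f"pics/{n}.png",c["image"][:,:,::-1]);np.savez(n+".npz",pose=c["pose"],k=(c["fx"],c["cx"],c["cy"]))
o=robot.observe();print(o["tool_pos"],o["tool_rot"])
E
python3 snap.py w3
echo '[{"y":-0.05},{"y":-0.05},{"y":-0.05},{},{},{},{}]' | python3 -m pendant
python3 snap.py w4
python3 - <<'E'
import cv2,numpy as np
from h import *
out=[]
for n in["w3","w4"]:
    w=np.load(n+".npz");p=w["pose"];k=w["k"]
    q=p[:3,:3].T@(np.array([.498,-.1706,.046])-p[:3,3]);u=k[0]*q[0]/q[2]+k[1];v=k[0]*q[1]/q[2]+k[2];print(n,u,v)
    a,b=int(u)-50,int(v)-50
    im=cv2.resize(cv2.imread(f"pics/{n}.png")[b:b+110,a:a+80],None,fx=5,fy=5,interpolation=cv2.INTER_CUBIC)
    for t in range(0,80,10):cv2.putText(im,str(a+t),(t*5,8),0,.3,(0,0,255));cv2.line(im,(t*5,10),(t*5,16),(0,0,255))
    for t in range(0,110,10):cv2.putText(im,str(b+t),(0,t*5+4),0,.3,(0,0,255));cv2.line(im,(20,t*5),(26,t*5),(0,0,255))
    print(im.shape);out.append(im)
m=min(i.shape[0] for i in out);cv2.imwrite("pics/crop3.png",np.hstack([i[:m] for i in out]))
E
```

```text
time: 6.38
tool_pos: [0.3888, -0.1136, 0.3792]
tool_rot: [3.142, -0.0, 3.081]
contact_force: [0.2, -0.9, -1.8]
opening: 0.0212
grip_force: 50.0
[ 0.38886022 -0.11383673  0.37908167] [ 3.14128518e+00 -6.81976969e-04  3.08079387e+00]
time: 7.02
tool_pos: [0.3812, -0.2327, 0.3791]
tool_rot: [3.14, -0.001, 3.081]
contact_force: [-0.6, 0.6, -0.9]
opening: 0.0213
grip_force: 50.0
[ 0.38131374 -0.23250336  0.37932329] [ 3.14077136e+00 -6.12510391e-04  3.08183502e+00]
w3 272.1345079635345 279.0964000120321
(550, 400, 3)
w4 379.9334107818139 279.7164188547278
(550, 400, 3)
```

View pics/crop3.png

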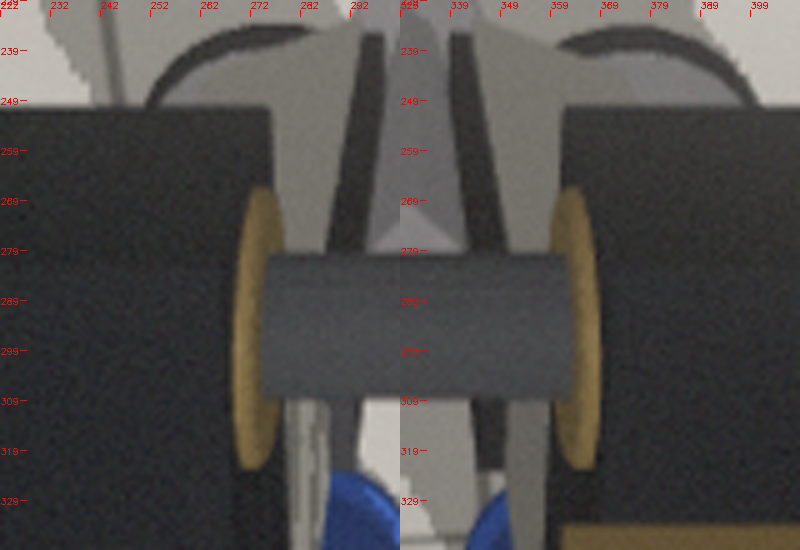

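The gripper body hides everything below row 250, so I'll go further forward with a sideways offset of about ±85 mm.

Scaled: -0.03 m / 0.8 = -0.0375, -0.007 m / 0.8 = -0.0088.

```bash
echo '[{"x":-0.0375,"y":-0.0088},{"x":-0.0375,"y":-0.0088},{"x":-0.0375,"y":-0.0088},{"x":-0.0375,"y":-0.0088},{},{},{},{}]' | python3 -m pendant
python3 snap.py w5
echo '[{"y":0.0425},{"y":0.0425},{"y":0.0425},{"y":0.0425},{"y":0.0425},{},{},{}]' | python3 -m pendant
python3 snap.py w6
python3 - <<'E'
import cv2,numpy as np
from h import *
out=[]
for n in["w5","w6"]:
    w=np.load(n+".npz");p=w["pose"];k=w["k"]
    q=p[:3,:3].T@(np.array([.498,-.1706,.046])-p[:3,3]);u=k[0]*q[0]/q[2]+k[1];v=k[0]*q[1]/q[2]+k[2];print(n,u,v)
    a,b=int(u)-40,int(v)-50
    im=cv2.resize(cv2.imread(f"pics/{n}.png")[b:b+110,a:a+80],None,fx=5,fy=5,interpolation=cv2.INTER_CUBIC)
    for t in range(0,80,10):cv2.putText(im,str(a+t),(t*5,8),0,.3,(0,0,255));cv2.line(im,(t*5,10),(t*5,16),(0,0,255))
    for t in range(0,110,10):cv2.putText(im,str(b+t),(0,t*5+4),0,.3,(0,0,255));cv2.line(im,(20,t*5),(26,t*5),(0,0,255))
    out.append(im)
cv2.imwrite("pics/crop4.png",np.hstack(out))
E
```

```text
time: 7.73
tool_pos: [0.4986, -0.2677, 0.3797]
tool_rot: [3.141, -0.001, 3.081]
contact_force: [-0.2, -0.5, -2.6]
opening: 0.0212
grip_force: 50.0
[ 0.49860252 -0.26793631  0.37989423] [ 3.14139307e+00 -2.39507618e-04  3.08109073e+00]
time: 8.45
tool_pos: [0.5092, -0.0991, 0.3801]
tool_rot: [-3.141, 0.001, 3.081]
contact_force: [0.3, -0.7, -1.9]
opening: 0.0211
grip_force: 50.0
[ 0.50928981 -0.09964229  0.3800028 ] [-3.14098582e+00  6.86253229e-04  3.08019585e+00]
w5 414.8762658671952 173.93474105734262
w6 245.59660514906255 172.92136045356753
```

View pics/crop4.png

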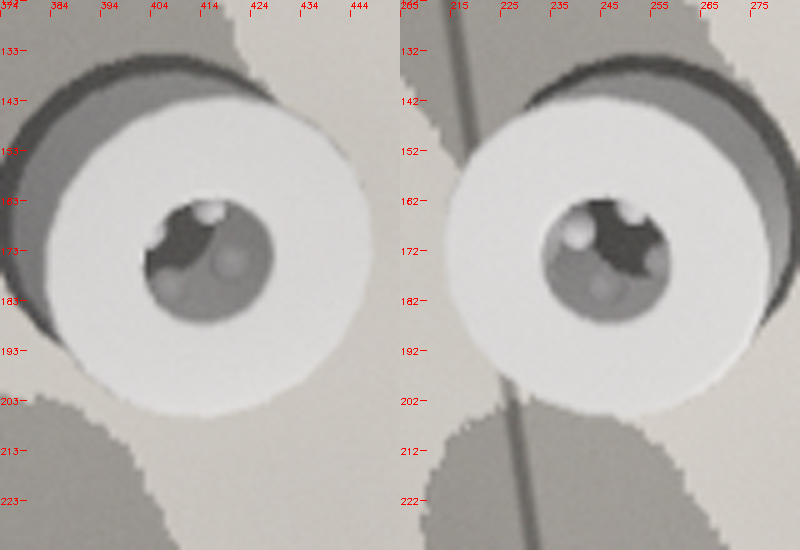

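```bash
python3 - <<'E'
from h import *
from cell import robot
R=[]
for n,uv in[("w5",(374+209.2/5-.4,123+259/5-.4)),("w6",(205+207.3/5-.4,122+259/5-.4))]:
    w=np.load(n+".npz");r=ray(w["pose"],w["k"],uv);R.append(r);print((r[0]+r[1]*(.048-r[0][2])/r[1][2]).round(4))
print(tri(R),tri(R+[ray(P["scene"],K["scene"],(234.4,237.6)),ray(P["side"],K["side"],(361.9,258.6))]))
import cv2
for n in["scene","side"]:
    c=robot.read_camera(n);cv2.imwrite(f"pics/{n}3.png",c["image"][:,:,::-1])
    o=robot.observe();G=np.r_[o["tool_pos"][:2],o["tool_pos"][2]-.159]
    q=P[n][:3,:3].T@(G-P[n][:3,3]);k=K[n];print(G,n,k[0]*q[0]/q[2]+k[1],k[0]*q[1]/q[2]+k[2])
E
```

```text
[ 0.498  -0.1706  0.048 ]
[ 0.4981 -0.1697  0.048 ]
(array([ 0.49843546, -0.1701211 ,  0.04632296]), [np.float64(6.862490219959684e-06), np.float64(6.86249022002185e-06)]) (array([ 0.49841632, -0.17034546,  0.04554386]), [np.float64(0.00046881915454339976), np.float64(0.00019713599188615224), np.float64(0.00039038639222022125), np.float64(0.0007764116914389578)])
[ 0.50934811 -0.09991785  0.22086889] scene 256.0537419202078 165.68645057072186
[ 0.50940952 -0.10005597  0.22073859] side 347.71763115217766 176.02799469693693
```

Scaled: -0.036 m / 0.8 = -0.045, 0.03 m / 0.8 = 0.0375.

```bash
echo '[{"x":0.0038,"y":-0.045},{"x":0.0038,"y":-0.0438},{"z":0.0375},{"z":0.0375},{"z":0.0375},{},{},{}]' | python3 -m pendant
echo '[{},{},{},{}]' | python3 -m pendant - 60
python3 - <<'E'
from cell import robot
import cv2,numpy as np
for n,u,v in[("scene",200,190),("side",330,190)]:
    c=robot.read_camera(n);im=c["image"][v:v+90,u:u+66,::-1];cv2.imwrite(f"pics/{n}4.png",c["image"][:,:,::-1])
    cv2.imwrite(f"pics/c4{n}.png",cv2.resize(im,None,fx=6,fy=6,interpolation=cv2.INTER_CUBIC))
cv2.imwrite("pics/c5.png",np.hstack([cv2.imread(f"pics/c4{n}.png") for n in["scene","side"]]))
for i in range(1):
    o=robot.observe();print(o["tool_pos"],o["tool_rot"],o["contact_force"])
E
```

```text
time: 9.27
tool_pos: [0.4998, -0.1702, 0.2911]
tool_rot: [-3.141, 0.002, 3.08]
contact_force: [0.0, 0.2, -1.5]
opening: 0.0215
grip_force: 50.0
time: 9.6
tool_pos: [0.4995, -0.1694, 0.2906]
tool_rot: [-3.141, 0.002, 3.081]
contact_force: [0.7, -0.1, -1.6]
opening: 0.0214
grip_force: 60.0
[ 0.49937488 -0.1693186   0.29012797] [-3.14133763e+00  8.36146326e-04  3.08103214e+00] [ 0.14720627 -0.52025122 -2.21860667]
```

View pics/c5.png

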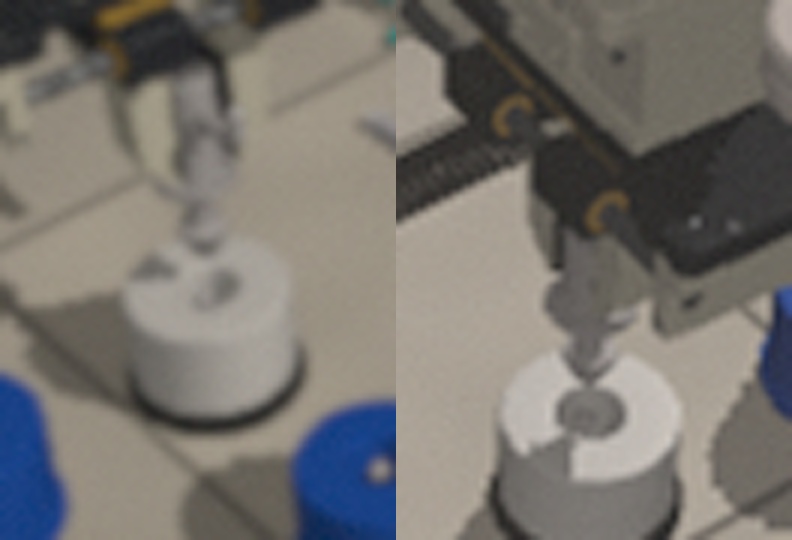

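The crops show the peg upright with its tip just above the bore: scene tip (234.1,231.3), side tip (361.6,252.6).

```bash
python3 - <<'E'
from h import *
print(tri([ray(P["scene"],K["scene"],(234.1,231.2)),ray(P["side"],K["side"],(361.6,252.4))]))
E
```

```text
(array([ 0.49775058, -0.16905285,  0.06400065]), [np.float64(0.0005655068004662802), np.float64(0.0005655068004663639)])
```

Scaled: 0.01 m / 0.8 = 0.0125, -0.001 m / 0.8 = -0.0013.

```bash
echo '[{"y":-0.0013,"z":0.0125},{"z":0.0125},{"z":0.005},{},{},{}]' | python3 -m pendant
echo '[{"z":0.0013},{"z":0.0013},{"z":0.0013},{"z":0.0013},{},{}]' | python3 -m pendant

```

```text
time: 10.2
tool_pos: [0.4993, -0.1705, 0.2656]
tool_rot: [3.141, -0.0, 3.081]
contact_force: [-0.5, 0.9, -1.7]
opening: 0.021
grip_force: 60.0
time: 10.7
tool_pos: [0.4992, -0.1704, 0.2616]
tool_rot: [3.141, -0.0, 3.081]
contact_force: [-0.3, 0.6, -2.4]
opening: 0.0217
grip_force: 60.0
```

No side or vertical contact. I'll creep on, 2 mm at a time.

Scaled: 0.001 m / 0.8 = 0.0013.

```bash
echo '[{"z":0.0013},{"z":0.0013},{},{}]' | python3 -m pendant
echo '[{"z":0.0013},{"z":0.0013},{},{}]' | python3 -m pendant
echo '[{"z":0.0013},{"z":0.0013},{},{}]' | python3 -m pendant

```

```text
time: 11.03
tool_pos: [0.4992, -0.1704, 0.2595]
tool_rot: [3.141, -0.0, 3.081]
contact_force: [-0.0, 0.6, -1.8]
opening: 0.0213
grip_force: 60.0
time: 11.37
tool_pos: [0.4993, -0.1704, 0.2576]
tool_rot: [3.142, 0.0, 3.081]
contact_force: [0.6, 0.1, -2.2]
opening: 0.0212
grip_force: 60.0
time: 11.7
tool_pos: [0.4994, -0.1707, 0.2558]
tool_rot: [-3.141, 0.001, 3.081]
contact_force: [0.2, -1.9, -0.1]
opening: 0.0215
grip_force: 60.0
```

Balls met at about 0.256 (18 mm above the expected home).

Scaled: 0.001 m / 0.8 = 0.0013.

```bash
for i in 1; do :; done
echo '[{"z":0.0013},{},{}]' | python3 -m pendant
echo '[{"z":0.0013},{},{}]' | python3 -m pendant
echo '[{"z":0.0013},{},{}]' | python3 -m pendant
```

```text
time: 11.95
tool_pos: [0.4994, -0.1707, 0.255]
tool_rot: [-3.141, 0.001, 3.081]
contact_force: [0.7, -2.7, 1.8]
opening: 0.0208
grip_force: 60.0
time: 12.2
tool_pos: [0.4994, -0.1705, 0.2539]
tool_rot: [-3.141, 0.001, 3.081]
contact_force: [1.4, -3.1, 3.1]
opening: 0.0214
grip_force: 60.0
time: 12.45
tool_pos: [0.4994, -0.1703, 0.2529]
tool_rot: [3.142, 0.001, 3.081]
contact_force: [0.8, -2.1, 5.3]
opening: 0.021
grip_force: 60.0
```

Scaled: 0.001 m / 0.8 = 0.0013, -0.0005 m / 0.8 = -0.0006.

```bash

echo '[{"y":-0.0006,"z":0.0013},{},{}]' | python3 -m pendant
echo '[{"z":0.0013},{},{}]' | python3 -m pendant
echo '[{"z":0.0013},{},{}]' | python3 -m pendant
```

```text
time: 12.7
tool_pos: [0.4994, -0.1709, 0.252]
tool_rot: [-3.142, 0.001, 3.081]
contact_force: [1.1, -2.8, 5.8]
opening: 0.021
grip_force: 60.0
time: 12.95
tool_pos: [0.4994, -0.1708, 0.251]
tool_rot: [3.141, 0.001, 3.081]
contact_force: [1.1, -1.3, 5.3]
opening: 0.0209
grip_force: 60.0
time: 13.2
tool_pos: [0.4995, -0.1707, 0.2501]
tool_rot: [3.141, 0.001, 3.081]
contact_force: [1.3, 0.1, 5.4]
opening: 0.021
grip_force: 60.0
```

Scaled: 0.001 m / 0.8 = 0.0013.

```bash

echo '[{"z":0.0013},{},{}]' | python3 -m pendant
echo '[{"z":0.0013},{},{}]' | python3 -m pendant
echo '[{"z":0.0013},{},{}]' | python3 -m pendant
```

```text
time: 13.45
tool_pos: [0.4995, -0.1707, 0.2493]
tool_rot: [3.142, 0.001, 3.081]
contact_force: [1.2, 0.6, 7.8]
opening: 0.0212
grip_force: 60.0
time: 13.7
tool_pos: [0.4995, -0.1708, 0.2485]
tool_rot: [-3.141, 0.002, 3.081]
contact_force: [0.4, -0.9, 8.0]
opening: 0.021
grip_force: 60.0
time: 13.95
tool_pos: [0.4994, -0.1709, 0.2468]
tool_rot: [-3.141, 0.001, 3.081]
contact_force: [2.2, -2.8, 1.7]
opening: 0.0211
grip_force: 60.0
```

The force has peaked at about 10 N and is now dropping, so it is snapping in. Down to the collar.

Scaled: 0.001 m / 0.8 = 0.0013.

```bash

echo '[{"z":0.0013},{"z":0.0013},{},{}]' | python3 -m pendant
echo '[{"z":0.0013},{"z":0.0013},{},{}]' | python3 -m pendant
echo '[{"z":0.0013},{"z":0.0013},{},{}]' | python3 -m pendant
```

```text
time: 14.28
tool_pos: [0.4987, -0.1706, 0.2432]
tool_rot: [3.14, -0.003, 3.081]
contact_force: [2.3, -2.8, -10.5]
opening: 0.021
grip_force: 60.0
time: 14.62
tool_pos: [0.4989, -0.1706, 0.2419]
tool_rot: [3.14, -0.002, 3.081]
contact_force: [2.8, -1.5, -10.0]
opening: 0.0212
grip_force: 60.0
time: 14.95
tool_pos: [0.4991, -0.1708, 0.2408]
tool_rot: [3.141, -0.0, 3.081]
contact_force: [-0.2, 0.2, -5.6]
opening: 0.0208
grip_force: 60.0
```

Scaled: 0.001 m / 0.8 = 0.0013.

```bash

echo '[{"z":0.0013},{},{}]' | python3 -m pendant
echo '[{"z":0.0013},{},{}]' | python3 -m pendant
```

```text
time: 15.2
tool_pos: [0.4992, -0.1709, 0.2399]
tool_rot: [3.142, 0.0, 3.081]
contact_force: [0.0, 0.4, -2.6]
opening: 0.0209
grip_force: 60.0
time: 15.45
tool_pos: [0.4992, -0.1709, 0.2387]
tool_rot: [3.141, 0.0, 3.081]
contact_force: [-0.3, -0.6, -2.1]
opening: 0.0213
grip_force: 60.0
```

Scaled: 0.0005 m / 0.8 = 0.0006.

```bash

echo '[{"z":0.0006},{},{}]' | python3 -m pendant
echo '[{"z":0.0006},{},{}]' | python3 -m pendant
```

```text
time: 15.7
tool_pos: [0.4992, -0.1709, 0.2381]
tool_rot: [3.141, -0.0, 3.081]
contact_force: [-0.2, 0.1, -2.0]
opening: 0.0209
grip_force: 60.0
time: 15.95
tool_pos: [0.4992, -0.1709, 0.2377]
tool_rot: [3.142, 0.0, 3.081]
contact_force: [0.1, 0.2, -1.4]
opening: 0.0212
grip_force: 60.0
```

Scaled: 0.0005 m / 0.8 = 0.0006.

```bash

echo '[{"z":0.0006},{},{}]' | python3 -m pendant
echo '[{"z":0.0006},{},{}]' | python3 -m pendant
```

```text
time: 16.2
tool_pos: [0.4992, -0.1709, 0.2373]
tool_rot: [-3.142, 0.0, 3.081]
contact_force: [-0.6, -0.4, 0.7]
opening: 0.0212
grip_force: 60.0
time: 16.45
tool_pos: [0.4992, -0.1709, 0.2369]
tool_rot: [-3.142, 0.0, 3.081]
contact_force: [-1.6, 1.4, 3.6]
opening: 0.0213
grip_force: 60.0
```

Scaled: 0.0005 m / 0.8 = 0.0006.

```bash

echo '[{"z":0.0006},{},{},{},{}]' | python3 -m pendant
echo '[{"z":-0.0013},{"z":-0.0013},{"z":-0.0013},{},{}]' | python3 -m pendant
echo '[{"z":-0.0006},{"z":-0.0006},{},{}]' | python3 -m pendant
```

```text
time: 16.87
tool_pos: [0.4992, -0.1709, 0.2365]
tool_rot: [-3.142, 0.0, 3.081]
contact_force: [-1.9, 0.7, 5.9]
opening: 0.0211
grip_force: 60.0
time: 17.28
tool_pos: [0.4992, -0.1709, 0.2389]
tool_rot: [3.141, -0.0, 3.081]
contact_force: [0.3, 0.9, -1.8]
opening: 0.0207
grip_force: 60.0
time: 17.62
tool_pos: [0.4992, -0.1709, 0.2401]
tool_rot: [3.141, -0.0, 3.081]
contact_force: [0.4, -0.2, -2.5]
opening: 0.021
grip_force: 60.0
```

```bash

echo '[{"z":-0.0006},{"z":-0.0006},{},{}]' | python3 -m pendant
echo '[{"z":-0.0006},{},{}]' | python3 -m pendant
```

```text
time: 17.95
tool_pos: [0.4992, -0.1709, 0.2409]
tool_rot: [3.141, -0.0, 3.081]
contact_force: [0.2, 0.1, -5.6]
opening: 0.0209
grip_force: 60.0
time: 18.2
tool_pos: [0.4992, -0.1709, 0.2414]
tool_rot: [3.141, -0.0, 3.081]
contact_force: [-0.2, -1.3, -8.0]
opening: 0.021
grip_force: 60.0
```

Scaled: -0.0005 m / 0.8 = -0.0006.

```bash

echo '[{"z":-0.0006},{},{}]' | python3 -m pendant
echo '[{"z":-0.0006},{},{},{}]' | python3 -m pendant
```

```text
time: 18.45
tool_pos: [0.4991, -0.1709, 0.2418]
tool_rot: [3.141, -0.0, 3.081]
contact_force: [1.3, -1.9, -10.6]
opening: 0.0213
grip_force: 60.0
time: 18.78
tool_pos: [0.4991, -0.1709, 0.2423]
tool_rot: [3.141, -0.001, 3.081]
contact_force: [0.8, -0.9, -12.5]
opening: 0.0209
grip_force: 60.0
```

Net pull is about 10.4 N. I'll hold it for over a second, then go back down to the collar.

Scaled: 0.001 m / 0.8 = 0.0013.

```bash

echo '[{},{},{},{},{},{},{}]' | python3 -m pendant
echo '[{},{},{},{},{},{},{}]' | python3 -m pendant
echo '[{"z":0.0013},{"z":0.0013},{"z":0.0013},{"z":0.0013},{},{},{}]' | python3 -m pendant
```

```text
time: 19.37
tool_pos: [0.4991, -0.1709, 0.2426]
tool_rot: [3.141, -0.0, 3.081]
contact_force: [0.7, -1.6, -13.0]
opening: 0.0211
grip_force: 60.0
time: 19.95
tool_pos: [0.4992, -0.1709, 0.2426]
tool_rot: [3.141, -0.0, 3.081]
contact_force: [0.3, -1.3, -14.0]
opening: 0.0208
grip_force: 60.0
time: 20.53
tool_pos: [0.4994, -0.171, 0.2392]
tool_rot: [-3.141, 0.001, 3.081]
contact_force: [0.8, 0.5, -2.7]
opening: 0.0214
grip_force: 60.0
```

Scaled: 0.001 m / 0.8 = 0.0013.

```bash

echo '[{"z":0.0013},{},{}]' | python3 -m pendant
echo '[{"z":0.0008},{},{}]' | python3 -m pendant
```

```text
time: 20.78
tool_pos: [0.4992, -0.1709, 0.2377]
tool_rot: [3.142, 0.0, 3.081]
contact_force: [-0.1, -0.9, -1.9]
opening: 0.0209
grip_force: 60.0
time: 21.03
tool_pos: [0.4992, -0.1709, 0.2372]
tool_rot: [-3.142, 0.0, 3.081]
contact_force: [-1.7, 0.2, 1.4]
opening: 0.0213
grip_force: 60.0
```

Collar is seated. I'll open to clear and rise.

Scaled: -0.03 m / 0.8 = -0.0375, -0.02 m / 0.8 = -0.025.

```bash

echo '[{},{},{},{},{},{},{},{}]' | python3 -m pendant 0.08
echo '[{"z":-0.0125},{"z":-0.025},{"z":-0.0375},{"z":-0.0375},{"z":-0.0375},{"z":-0.0375},{},{}]' | python3 -m pendant
echo '[{"x":0.0375},{"x":0.0375},{},{},{},{}]' | python3 -m pendant
python3 - <<'E'
from cell import robot
import cv2,numpy as np
L=[]
for n,u,v in[("scene",200,195),("side",330,205)]:
    c=robot.read_camera(n);L.append(cv2.resize(c["image"][v:v+90,u:u+66,::-1],None,fx=6,fy=6,interpolation=cv2.INTER_CUBIC))
cv2.imwrite("pics/c6.png",np.hstack(L))
E
```

```text
time: 21.7
tool_pos: [0.4992, -0.1709, 0.237]
tool_rot: [3.142, 0.0, 3.081]
contact_force: [-0.1, 0.1, -0.2]
opening: 0.07
grip_force: 0.0
time: 22.37
tool_pos: [0.4992, -0.1709, 0.3895]
tool_rot: [-3.14, 0.004, 3.081]
contact_force: [-0.7, 0.2, -0.5]
opening: 0.08
grip_force: 0.0
time: 22.87
tool_pos: [0.44, -0.1674, 0.3868]
tool_rot: [3.141, 0.0, 3.081]
contact_force: [-0.6, 0.2, 0.3]
opening: 0.0795
grip_force: 0.0
```

View pics/c6.png

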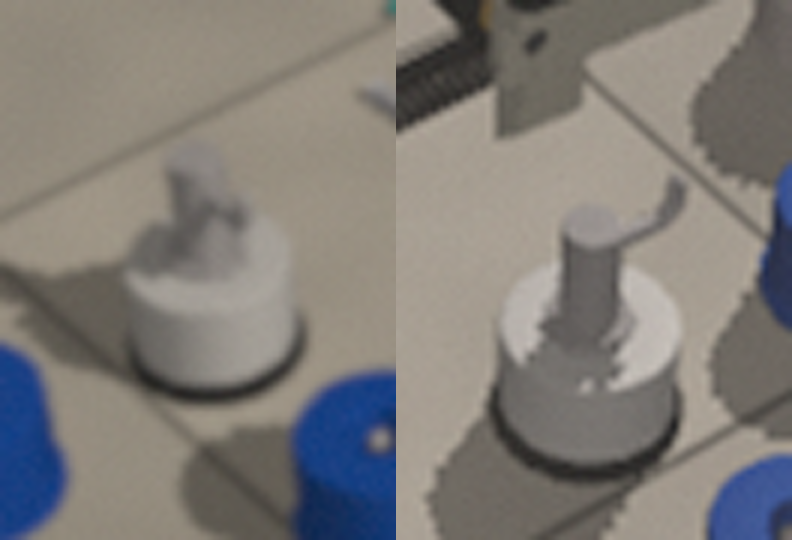

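Both views show the peg upright with its collar on the socket: top at scene (232.3,221.3), side (361.9,241.6). The fingers are clear.

```bash
python3 - <<'E'
from h import *
from cell import robot
x,r=tri([ray(P["scene"],K["scene"],(232.3,221.3)),ray(P["side"],K["side"],(361.9,241.6))]);print(x,r)
if abs(x[2]-.098)<.005: print(robot.hand_in())
E
```

```text
[ 0.49785782 -0.16948451  0.09547907] [np.float64(0.0008465626024727263), np.float64(0.0008465626024727228)]
the job is handed in; nothing more can be done
None
```

I moved the chrome peg into the snap socket and pressed it home, collar on the socket, then tugged it up at about 10–12 N for over a second. It held, so I reseated it, let go with it upright, and handed the job in; the hand-in returned no verdict.

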